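# Tighten the lathe chuck and clear the bed

## Task

Get the small bench lathe ready to run: take the T-handled chuck key from the tool block, push its square end fully home into the socket of the steel screw on top of the chuck and turn it clockwise (seen from above) until the screw comes up tight against its stop, then draw the key out and stand it back fully down in the hole it came from. Also clear the bamboo offcut off the lathe bed into the wooden offcut bin, and leave all the other tools where they are.

Things in the scene. Friction and masses are not known exactly. Their poses are not given: they have to be found in the camera images.
- lathe: Green bench lathe, fixed, 630 mm long. Origin on the bench straight below the top chuck screw; x to its rear (away from the robot), y along the spindle to the headstock, z up. Spindle 115 mm high, locked. Grey chuck, 100 mm across, y -28 to 26 mm; jaws out to y -54. Bamboo blank, 34 mm across, sticks out to y -140. Headstock y 44 to 206 mm, 162 mm high, motor behind.
- bed_gap (a point): Middle of the free part of the lathe's bed: two flat ways, each 30 mm wide, tops 50 mm above the bench, with a 24 mm gap between them along y. Axes as the lathe's. Free from 65 mm towards the headstock to 65 mm towards the tailstock (142 mm high, ends 212 mm from here). Tool rest from 65 to 175 mm towards the headstock, 45 to 82 mm in front of the spindle, 122 mm high.
- socket (a point): Centre of the mouth of the square socket in the top chuck screw, a bright steel cylinder 26 mm in diameter whose flat top is 167 mm above the bench, 2 mm proud of the chuck. The socket is 12 mm square, 22 mm deep, open straight up. z up; x and y are parallel to the socket's sides and turn with the screw.
- jaw_screw (a joint): Turn of the top chuck screw in rad, growing clockwise seen from above. It starts slack, between 0.05 and 0.4, and comes up against a hard stop, tight, at 1.2. It resists with about 0.12 N m all the way and stays where it is left. With it the top jaw closes by about 1 mm.
- chuck_key: Steel T-handled chuck key, 110 mm long, 0.2 kg, upright in one of the tool block's three holes. Origin at the centre of its lower end; z up along the shank, x along the cross bar. From the bottom: 10 mm square end, 18 mm long, sides parallel to x and y, lowest 3 mm tapered to 5.6 mm; shank 16 mm across up to 46 mm, 24 mm across up to 70 mm; then the head.
- key_head (a point): Centre line of the key's cross bar in its head, 95 mm above the key's lower end; axes as the key's. Head: 22 mm (x) by 18 mm (y), from 25 mm below to 15 mm above this point; grip it on the two flats facing +y and -y. The cross bar, 10 mm thick, 104 mm long, runs through it along x.
- key_tip (a point): Centre of the key's lower, square end (same as its origin). Fully home in the socket, the 16 mm shank sits on the screw and this point is 18 mm below the mouth; the square has about 0.2 rad of play either way there. In the tool block, the 24 mm shank rests on the block's top and this point is 46 mm below it.
- tool_block: Wooden tool block, fixed, 70 mm (x) by 230 mm (y) by 65 mm high. Origin at the centre of its underside, z up. Three upright round holes, 19.5 mm in diameter, 52 mm deep, at x = 0 and y = -75, 0 and +75 mm; the chuck key, the awl and the gouge stand in them in any order. The key's cross bar lies within 0.3 rad of the block's y axis.
- offcut: Bamboo offcut, a round piece 36 mm in diameter and 62 mm long, 0.04 kg, lying along the lathe's y axis in the gap between the two ways, its axis 63 mm above the bench, its top 81 mm. Origin at its centre; its y axis is its length.
- offcut_bin: Open wooden bin, fixed, 150 mm (x) by 190 mm (y) by 85 mm high, walls and floor 6 mm thick. Origin at the centre of its underside, z up.
- awl: Dark wooden handle of an awl standing in the tool block, 34 mm in diameter, rising 80 mm above the block. Origin at the block's top. Leave it.
- gouge: Light wooden handle of a gouge standing in the tool block, 31 mm in diameter, rising 92 mm above the block. Origin at the block's top. Leave it.
- glue_bottle: White glue bottle with a blue nozzle, 60 mm in diameter, 152 mm high, standing on the bench; origin under its centre. Leave it.
- knife: Bamboo knife lying on the bench, 250 mm long, 20 mm thick; origin near its middle, x along the blade. Leave it.
- bamboo_brush: Bamboo brush lying on the bench, 200 mm long, 36 mm thick; origin at the middle of its underside, x towards the hair. Leave it.
- mallet: Wooden mallet lying on the bench, 200 mm long, head 95 mm wide and 52 mm high; origin on the underside where handle meets head, x towards the head. Leave it.

How it is judged:
By the outcome, as a careful person would: the job done as asked, in the order asked, and still so for the second after the job is handed in, with the robot touching nothing.
It also fails if it takes over 69 s, if anything falls off the work surface, if the arm or the gripper's body presses on something with over 40 N, if the wrist force passes 120 N, or if a joint passes its speed limit or range.

## Robot

A 6-joint arm with a two-finger parallel gripper is mounted at the origin on the work surface. World frame = base frame: x ahead of the robot, y to its left, z up, the work surface at z = 0. Lengths are in m, angles in degrees, forces in N, time in s.
With the tool pointing down it reaches from about 0.35 to 0.875 m from the base axis. Payload 4.2 kg.
Tool frame: the origin (TCP) lies midway between the tips of the shut fingers; the grasp point (between the pads) lies 19 mm behind it; z points along the fingers, y is the line along which they close (so a half turn about z gives the same grasp; the last joint's range is limited). The gripper opens to 87 mm and grips with 3 to 60 N. Pads are 19 mm wide; open, the fingers measure 117 mm over their backs; the gripper's body (75 mm by 190 mm) begins 51 mm behind the grasp point.
Start: joints at [-51.761, 22.042, 0.453, 0, -68.411, -14.817], TCP at [0.248, -0.573, 0.223] pointing down, gripper open.
Joint ranges: [-179.83, 179.83], [-69.29, 118.12], [-61.27, 80.66], [-181.25, 117.63], [-171.15, -9.14], [-177.46, 177.46]. Speed limits (degrees/s): [159.86, 159.86, 180, 180, 180, 180].

## Interface

Orientations are given as a 3x3 rotation matrix whose columns are the frame's x, y, z axes.
In Python, from station import * gives the robot as it stands.
- The arm moves only by the tool move_arm, never from a script. Its argument "targets" is text: rows parted by semicolons, each of 4 numbers parted by spaces: the shift along the world's x, y, z in units of 25 mm (1.0 is 25 mm), then the turn about the world's z in units of 5 degrees (1.0 is 5 degrees). In form: tx ty tz spin; .... A call has 1 to 10 rows; each row shifts and turns the commanded pose from where the row before left it; what a row does not reach is not made up. A row lasts 1/12 s, in which the tool goes at most 41.7 mm and 7.16 degrees, less where a joint would pass 70% of its speed; a pose out of reach is approached as far as the arm can. A call is refused whole if a number of a shift passes 1 or a number of a turn 1, either way. A call with a gripper value outside its range is refused whole. "gripper" is the finger opening in mm, from 0 to 87, set as the call begins (left out, the last holds). The fingers move at their own pace and stop on an object; the grip force is fixed at half the most. Time passes only in rows, so rows that do not move let the fingers close. It gives the time, the measured TCP pose, the force, the opening and the grip force at its end, in the units of the state.
- sense(): the state, without advancing time (a new reading comes with each control period).
- capture(name): name is "side" or "top" or "wrist"; returns a dict with "image" (480x640x3 uint8, blue, green, red), "fx", "fy", "cx", "cy" (pixels), "world_from_camera" (4x4, takes a point from camera to world coordinates); the wrist camera has in their place "hand_eye" (4x4, takes a point from camera to tool coordinates, whose origin is the TCP and whose axes are the flange's). Camera axes: x right, y up, looking along -z (the intrinsics and any distortion apply to the point x, -y, -z); pixel columns grow to the right and rows downward; lengths in m; the calibration is good to about 2 mm. The wrist camera is an equidistant fisheye: a pixel r from the principal point sees the ray r / f radians off the axis. A picture is of the moment at which its call begins: read the wrist's pose just before it. There is no depth.
- finish_job(): hands the job in; it is judged then, once.
The state is a dict: "time_s": time; "joints": joint angles; "joint_velocities": joint speeds; "effort": joint torques, N m; "tcp_pos": TCP position; "ee_rot": TCP orientation; "wrist_force": force on the tool from outside, world axes, zero at the start; "moment": the same for the moment, N m; "gripper_width": opening from 0.0 (shut) to 1.0 (fully open); "gripper_force": force on a finger pad.
Only numpy, scipy, OpenCV 4.12 (cv2) and the standard library are available. Lean on these libraries where they do the work, as an engineer would, in place of code of your own. Each camera call takes 0.05 s, during which the arm holds its last target. There are 200 camera calls.

## Working session

There is one attempt and no reset: what is moved stays moved. The work goes in short steps, Python scripts to look and compute and a tool call to move; the robot and the scene stay as the last step left them, time stands still between calls to the robot, and variables do not carry over. Pictures are saved under pics/ and viewed, at most 11 in all, crops included, and the job is handed in when it is done.

Besides the shell and the picture viewer there is one more tool, called as name(argument=value, ...) on one line, values as JSON. move_arm: Moves the arm, as the interface text tells. Its arguments: {"type":"object","properties":{"targets":{"type":"string"},"gripper":{"type":"number"}},"required":["targets"]}

```bash
mkdir -p pics; ls
cat > h.py <<'E'
from station import *
import numpy as np, cv2
def ray(c,u,v):
    T=np.array(c["world_from_camera"]); d=np.array([(u-c["cx"])/c["fx"],-(v-c["cy"])/c["fy"],-1.0])
    return T[:3,3],T[:3,:3]@d
def onplane(c,u,v,z):
    o,d=ray(c,u,v); return o+d*(z-o[2])/d[2]
def proj(c,p):
    T=np.array(c["world_from_camera"]); q=T[:3,:3].T@(np.array(p)-T[:3,3])
    return np.array([c["cx"]+c["fx"]*q[0]/-q[2], c["cy"]-c["fy"]*q[1]/-q[2]])
def tri(c1,p1,c2,p2):
    A=np.zeros((3,3));b=np.zeros(3)
    for c,p in((c1,p1),(c2,p2)):
        o,d=ray(c,*p);d=d/np.linalg.norm(d);M=np.eye(3)-np.outer(d,d);A+=M;b+=M@o
    return np.linalg.solve(A,b)
E
python3 - <<'E'
from h import *
s=sense();print(s)
for n in("top","side"):
    c=capture(n);cv2.imwrite(f"pics/{n}0.png",c["image"]);print({k:(np.round(v,3).tolist()) for k,v in c.items() if k!="image"})
E
```

```text
pics
{'time_s': 0.0, 'joints': array([-5.17605423e+01,  2.20893582e+01,  3.80322475e-01, -2.77496633e-02,
       -6.84125426e+01, -1.48158761e+01]), 'joint_velocities': array([-0.05750975, -0.11196167,  0.0664202 ,  0.01296764,  0.08773099,
       -0.04650454]), 'effort': array([-4.23185593e-04, -3.90663457e+01,  1.87409985e+01,  4.22003657e+00,
        1.10733436e-02, -1.80516126e-04]), 'tcp_pos': array([ 0.24821703, -0.57293739,  0.22148132]), 'ee_rot': array([[-9.17662051e-01, -3.97360592e-01, -9.59628837e-04],
       [-3.97361736e-01,  9.17659995e-01,  1.94534985e-03],
       [ 1.07607627e-04,  2.16649351e-03, -9.99997647e-01]]), 'wrist_force': array([ 0.04464015,  0.7737894 , -0.14626821]), 'moment': array([0.00338001, 0.01133779, 0.02655915]), 'gripper_force': 0.0, 'gripper_width': 0.9966134044104631}
{'fx': 572.578, 'fy': 572.578, 'cx': 319.694, 'cy': 241.471, 'world_from_camera': [[0.015, 0.984, -0.176, 0.29], [-1.0, 0.015, -0.002, -0.058], [0.001, 0.176, 0.984, 1.511], [0.0, 0.0, 0.0, 1.0]]}
{'fx': 616.255, 'fy': 616.255, 'cx': 312.778, 'cy': 237.956, 'world_from_camera': [[-0.797, 0.466, -0.385, -0.039], [-0.604, -0.6, 0.525, 0.746], [0.014, 0.651, 0.759, 1.251], [0.0, 0.0, 0.0, 1.0]]}
```

View pics/top0.png

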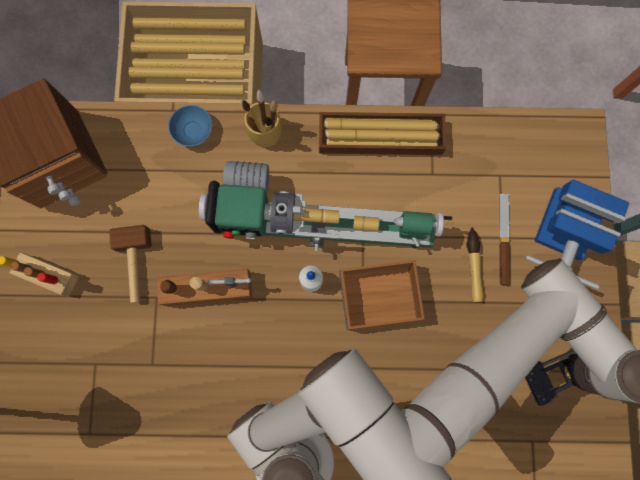

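View pics/side0.png

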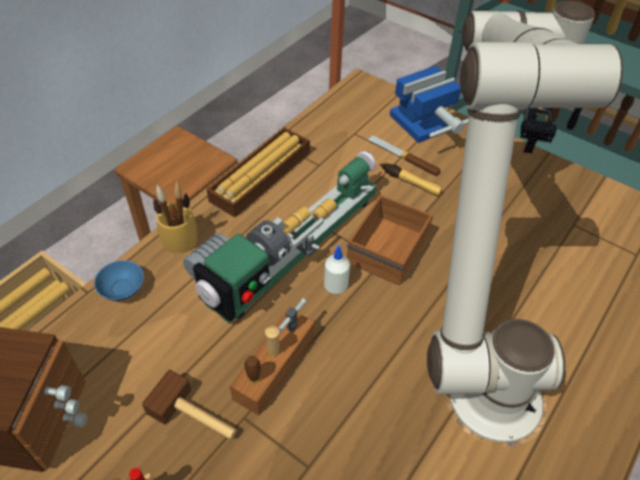

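The top view shows the chuck screw near (282,208), the offcut near (366,223), the bin near (382,295) and the key head near (230,282). The glue bottle is near (311,278). In the side view the key is near (292,318) and the chuck near (270,235). Next I'll zoom in.

Run:
```python
from h import *
t=cv2.imread("pics/top0.png");s=cv2.imread("pics/side0.png")
def z(im,x,y,w,h,k): return cv2.resize(im[y:y+h,x:x+w],None,fx=k,fy=k,interpolation=cv2.INTER_CUBIC)
a=z(t,150,180,100,75+50,4)[:, :400]  # key block  400x500
a=z(t,155,255,100,60,4); b=z(t,260,180,100,60,4); c=z(s,225,280,100,75,4); d=z(s,240,190,100,75,4)
im=np.vstack([np.hstack([a,b]),np.hstack([c,d])]);print(im.shape);cv2.imwrite("pics/z1.png",im)
```

```text
(540, 800, 3)
```

View pics/z1.png

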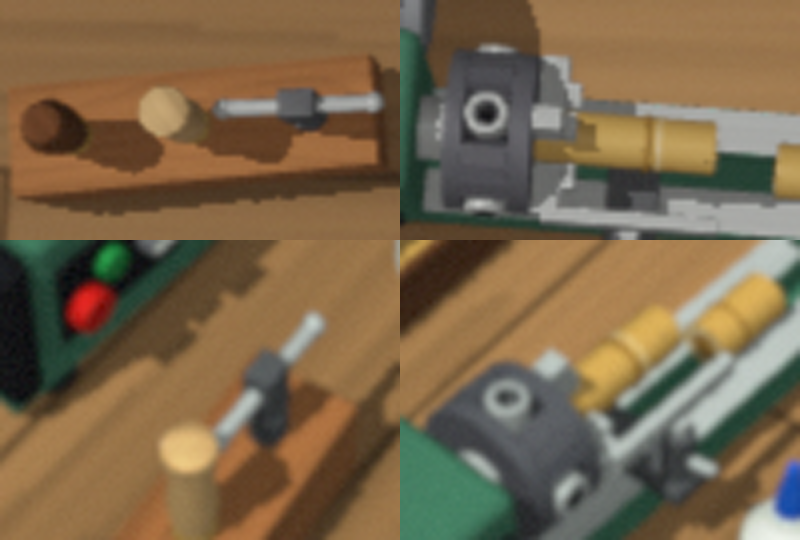

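The zoom shows the key bar in the top view from (209.5,282) to (250,280), with the head at (229.5,281). The screw is at (281.7,208) in the top view and (266.5,229.5) in the side view.

Run:
```python
from h import *
np.set_printoptions(precision=4,suppress=True)
t=capture("top");s=capture("side")
I=t["image"];hsv=cv2.cvtColor(I,cv2.COLOR_BGR2HSV)
print("socket",tri(t,(281.7,208),s,(266.5,229.5)),onplane(t,281.7,208,.167))
a=onplane(t,209.5,282,.114);b=onplane(t,250,280.2,.114);print("key",a,b,(a+b)/2,onplane(t,229.5,280.8,.129))
print("side ends",onplane(s,225+218/4,280+200/4,.114),onplane(s,225+315/4,280+82/4,.114))
print("offcut",onplane(t,366,223,.075),"blank end",onplane(t,339,216.5,.115))
for n,uv,z in [("bin",(340,267),.085),("bin",(417,262),.085),("bin",(424,318),.085),("bin",(348,329),.085),("glue",(311,276),.152),("rest",(317,243),.12),("gouge",(196,282),.157),("tail",(430,218),.14)]: print(n,onplane(t,*uv,z))
```

```text
socket [0.6135 0.0375 0.1621] [0.6114 0.0368 0.167 ]
key [0.4355 0.2122 0.114 ] [0.4414 0.1132 0.114 ] [0.4384 0.1627 0.114 ] [0.4376 0.161  0.129 ]
side ends [0.436  0.2107 0.114 ] [0.4417 0.1179 0.114 ]
offcut [ 0.5973 -0.1738  0.075 ] blank end [ 0.6043 -0.1032  0.115 ]
bin [ 0.4812 -0.1079  0.085 ]
bin [ 0.4969 -0.3013  0.085 ]
bin [ 0.3574 -0.3166  0.085 ]
bin [ 0.3277 -0.1289  0.085 ]
glue [ 0.4496 -0.0365  0.152 ]
rest [ 0.5354 -0.0494  0.12  ]
gouge [0.4305 0.2358 0.157 ]
tail [ 0.5983 -0.3254  0.14  ]
```

move_arm(targets="0.5 1 0.2 0.56;0.5 1 0.2 0.56;0.5 1 0.2 0.56;0.5 1 0.2 0.56;0.5 1 0.2 0.56;0.5 1 0.2 0.56;0.5 1 0.2 0.56;0.5 1 0.2 0.56;0.5 1 0.2 0.56;0.5 1 0.2 0.56", gripper=87)

```text
time_s: 1.03
tcp_pos: [0.3737, -0.3221, 0.2727]
ee_rot: [[-0.622, -0.783, 0.0], [-0.783, 0.622, 0.0], [-0.0, 0.0, -1.0]]
wrist_force: [0.5, -0.4, 0.6]
gripper_width: 1.002
gripper_force: 0.0
```

move_arm(targets="0.5 1 0.2 0.56;0.5 1 0.2 0.56;0.5 1 0.2 0.56;0.5 1 0.2 0.56;0.5 1 0.2 0.56;0.5 1 0.2 0.56;0.5 1 0.2 0.56;0.5 1 0.2 0.56;0.5 1 0.2 0.56;0.5 1 0.2 0.56")

```text
time_s: 1.87
tcp_pos: [0.4986, -0.0721, 0.3228]
ee_rot: [[-0.181, -0.983, -0.0], [-0.983, 0.181, 0.0], [-0.0, 0.0, -1.0]]
wrist_force: [0.4, 0.4, 0.6]
gripper_width: 0.999
gripper_force: 0.0
```

move_arm(targets="0.5 1 0 0.56;0.5 1 0 0.56;0.5 1 0 0.56;0.5 1 0 0.56;0.5 1 0 0.56;0 0 0 0;0 0 0 0;0 0 0 0")

```text
time_s: 2.53
tcp_pos: [0.5606, 0.0513, 0.3222]
ee_rot: [[0.059, -0.998, -0.001], [-0.998, -0.059, -0.0], [0.0, 0.001, -1.0]]
wrist_force: [1.2, -0.3, 0.6]
gripper_width: 1.0
gripper_force: 0.0
```

```bash
cat >> h.py <<'E'
def wcap(name):
    s=sense(); c=capture("wrist"); c["T"]=np.eye(4); c["T"][:3,:3]=s["ee_rot"]; c["T"][:3,3]=s["tcp_pos"]
    c["W"]=c["T"]@np.array(c["hand_eye"]); cv2.imwrite(f"pics/{name}.png",c["image"]); return c
def wray(c,u,v):
    x,y=(u-c["cx"])/c["fx"],(v-c["cy"])/c["fy"]; r=np.hypot(x,y)+1e-12
    d=np.array([np.sin(r)*x/r,-np.sin(r)*y/r,-np.cos(r)]); return c["W"][:3,3],c["W"][:3,:3]@d
def wplane(c,u,v,z):
    o,d=wray(c,u,v); return o+d*(z-o[2])/d[2]
def wproj(c,p):
    q=c["W"][:3,:3].T@(np.array(p)-c["W"][:3,3]); x,y,z=q[0],-q[1],-q[2]; n=np.hypot(x,y); r=np.arctan2(n,z)
    return np.array([c["cx"]+c["fx"]*r*x/n, c["cy"]+c["fy"]*r*y/n])
def rectify(c,x0,y0,w,h,z,mm=0.5):
    """orthographic picture of plane z: pixel (i,j) -> world x=x0-j*mm (down), y=y0-i*mm (right)"""
    W,H=int(w/mm*1e3),int(h/mm*1e3); m=np.array([[wproj(c,(x0-j*mm/1e3,y0-i*mm/1e3,z)) for i in range(W)] for j in range(H)],np.float32)
    return cv2.remap(c["image"],m[...,0],m[...,1],cv2.INTER_CUBIC)
E
python3 - <<'E'
from h import *
np.set_printoptions(precision=4,suppress=True)
c=wcap("w1");s=sense();print(s["tcp_pos"],s["ee_rot"],s["joints"],s["time_s"]);print(c["fx"],c["cx"],c["cy"],c["hand_eye"])
print(wproj(c,(.6125,.037,.167)),wproj(c,(.438,.162,.114)))
E
```

```text
[0.5605 0.0509 0.3225] [[ 0.0588 -0.9983 -0.0004]
 [-0.9983 -0.0588 -0.0002]
 [ 0.0002  0.0004 -1.    ]] [ 21.6849  12.8996   1.6535   0.0051 -78.7785 -18.3139] 2.5833
371.64829954431775 322.3828255485708 239.87591916121568 [[ 0.0007  0.9668  0.2555  0.0693]
 [ 1.     -0.0008  0.0003  0.0006]
 [ 0.0005  0.2555 -0.9668 -0.1616]
 [ 0.      0.      0.      1.    ]]
[263.1256 204.5851] [423.7804 316.1094]
```

View pics/w1.png

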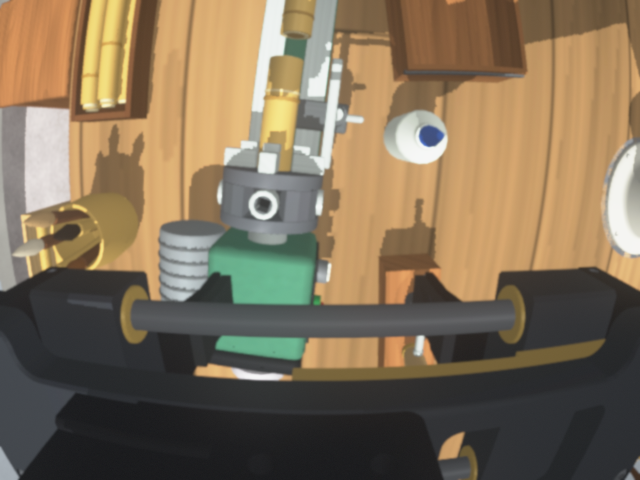

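The wrist view shows the screw at (264,205), within 1 px of the prediction. I'll go lower for a close look at it.

move_arm(targets="0.4 0.5 -0.9 0;0.4 0.5 -0.9 0;0.4 0.5 -0.9 0;0.4 0.4 -0.9 0;0.4 0.4 -0.9 0;0 0 0 0;0 0 0 0;0 0 0 0;0 0 0 0")

```text
time_s: 3.33
tcp_pos: [0.6114, 0.1083, 0.2124]
ee_rot: [[0.059, -0.998, 0.003], [-0.998, -0.059, 0.001], [-0.001, -0.003, -1.0]]
wrist_force: [0.6, -0.7, 0.3]
gripper_width: 0.998
gripper_force: 0.0
```

Run:
```python
from h import *
np.set_printoptions(precision=4,suppress=True)
c=wcap("w2");s=sense();print(s["tcp_pos"],c["W"][:3,3],s["time_s"]);print(wproj(c,(.6125,.037,.167)))
im=rectify(c,.6325,.057,.04,.04,.167,.1);cv2.imwrite("pics/w2r.png",im)
im2=rectify(c,.70,.12,.35,.17,.167,.5); print(im2.shape)
im=np.vstack([cv2.resize(im2,(700,340)),]);
z=rectify(c,.6325,.057,.04,.04,.167,.16);cv2.imwrite("pics/w2v.png",np.hstack([z,im[:250]]))
```

```text
[0.6114 0.1084 0.2123] [0.6144 0.0389 0.3739] 3.3833
[327.4476 140.3574]
(340, 700, 3)
```

View pics/w2r.png

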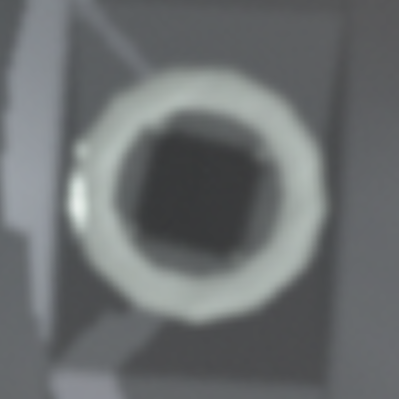

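The screw is centred at (200,195) in the rectified picture, i.e. about (0.613, 0.037). The dark square socket has corners near (162,128), (262,150), (235,253) and (135,232), so it is turned about 12° clockwise. I'll measure that precisely, then go over to the key.

Run:
```python
from h import *
g=cv2.imread("pics/w2r.png",0)
def big(m,near=(200,195)):
    cs,_=cv2.findContours(m,cv2.RETR_EXTERNAL,cv2.CHAIN_APPROX_NONE)
    return max([k for k in cs if cv2.pointPolygonTest(cv2.convexHull(k),near,False)>0],key=cv2.contourArea)
for th in(60,66,72):
    m=((g<th)*255).astype(np.uint8);m[:, :110]=0;m[:,290:]=0;m[:100]=0;m[290:]=0
    try:print(th,cv2.minAreaRect(big(m)))
    except Exception as e:print(th,e)
for th in(125,140):
    k=big(((g>th)*255).astype(np.uint8)); print(cv2.minEnclosingCircle(k),cv2.fitEllipse(k))
```

```text
60 ((196.45855712890625, 192.85751342773438), (94.56970977783203, 94.7732925415039), 14.74356460571289)
66 ((197.29559326171875, 193.0336456298828), (103.57713317871094, 103.0722885131836), 14.620874404907227)
72 ((197.65240478515625, 193.20211791992188), (109.63575744628906, 108.8965072631836), 14.826478958129883)
((195.02700805664062, 193.75436401367188), 130.80516052246094) ((197.10772705078125, 193.79248046875), (250.21995544433594, 255.580810546875), 92.49543762207031)
((194.73146057128906, 193.92584228515625), 128.739013671875) ((197.13072204589844, 194.39501953125), (243.86474609375, 250.74020385742188), 91.49983215332031)
```

move_arm(targets="0 0 1 0;0 0 1 0;0 0 1 0;0 0 1 0;-1 0.8 0 0;-1 0.8 0 0;-1 0.8 0 0;-1 0.8 0 0;-1 0.8 0 0;-1 0.8 0 0")

```text
time_s: 4.22
tcp_pos: [0.4597, 0.2292, 0.3117]
ee_rot: [[0.059, -0.998, 0.002], [-0.998, -0.059, 0.002], [-0.002, -0.002, -1.0]]
wrist_force: [0.5, 0.7, 0.3]
gripper_width: 1.003
gripper_force: 0.0
```

move_arm(targets="-0.9 0 -0.6 0;0 0 -0.6 0;0 0 -0.6 0;0 0 -0.6 0;0 0 -0.6 0;0 0 0 0;0 0 0 0;0 0 0 0")

```text
time_s: 4.88
tcp_pos: [0.4391, 0.2292, 0.2368]
ee_rot: [[0.06, -0.998, 0.003], [-0.998, -0.06, 0.002], [-0.002, -0.003, -1.0]]
wrist_force: [0.8, -1.0, 0.2]
gripper_width: 0.997
gripper_force: 0.0
```

Run:
```python
from h import *
np.set_printoptions(precision=4,suppress=True)
c=wcap("w3");s=sense();print(s["tcp_pos"],c["W"][:3,3],s["time_s"]);print(wproj(c,(.4376,.161,.129)))
cv2.imwrite("pics/w3r.png",rectify(c,.49,.24,.15,.10,.114,.25))
```

```text
[0.4392 0.2293 0.2368] [0.4423 0.1597 0.3983] 4.9333
[329.9738 145.449 ]
```

View pics/w3r.png

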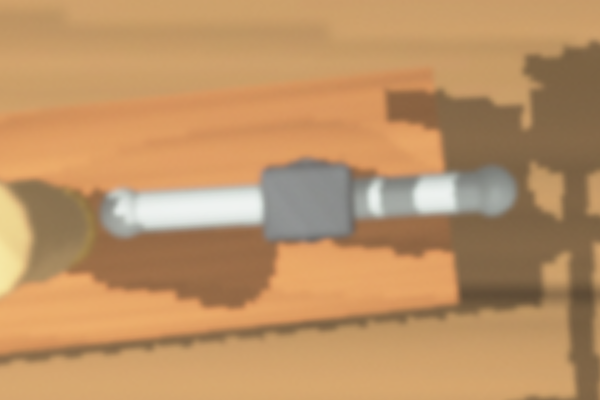

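The rectified key picture shows the head centred at (308,201) and the bar ends at (118,213) and (493,191). That puts the key at about (0.4397, 0.163), turned +3.4°, and the gripper is already aligned to it. Descending and gripping.

move_arm(targets="0.02 -0.9 0 0;0 -0.9 0 0;0 -0.85 0 0;0 0 -0.9 0;0 0 -0.9 0;0 0 -0.9 0;0 0 -0.9 0;0 0 -0.9 0;0 0 -0.7 0;0 0 -0.47 0")

```text
time_s: 5.77
tcp_pos: [0.4391, 0.1628, 0.0927]
ee_rot: [[0.059, -0.998, -0.0], [-0.998, -0.059, -0.0], [0.0, 0.0, -1.0]]
wrist_force: [-0.6, 0.2, 0.6]
gripper_width: 0.998
gripper_force: 0.0
```

move_arm(targets="0 0 0 0;0 0 0 0;0 0 0 0;0 0 0 0;0 0 0 0;0 0 0 0;0 0 0 0;0 0 0 0;0 0 0 0;0 0 0 0", gripper=5)

```text
time_s: 6.6
tcp_pos: [0.4389, 0.1628, 0.0933]
ee_rot: [[0.06, -0.998, -0.0], [-0.998, -0.06, -0.0], [0.0, 0.0, -1.0]]
wrist_force: [-0.9, -0.4, 0.1]
gripper_width: 0.328
gripper_force: 0.0
```

move_arm(targets="0 0 0 0;0 0 0 0;0 0 0 0;0 0 0 0;0 0 0 0;0 0 0 0;0 0 0 0;0 0 0 0")

```text
time_s: 7.27
tcp_pos: [0.4392, 0.1629, 0.0934]
ee_rot: [[0.06, -0.998, 0.0], [-0.998, -0.06, 0.0], [-0.0, -0.0, -1.0]]
wrist_force: [1.1, 0.8, 0.2]
gripper_width: 0.2
gripper_force: 30.0
```

move_arm(targets="0 0 0.5 0;0 0 1 0;0 0 1 0;0 0 1 0;0 0 1 0;0 0 1 0;0 0 1 0;0 0 0.8 0;0 0 0 0")

```text
time_s: 8.02
tcp_pos: [0.4403, 0.1635, 0.2795]
ee_rot: [[0.06, -0.998, 0.006], [-0.998, -0.06, 0.004], [-0.003, -0.006, -1.0]]
wrist_force: [-0.1, 0.3, -1.1]
gripper_width: 0.203
gripper_force: 30.0
```

move_arm(targets="0.87 -0.628 0 -0.4525;0.87 -0.628 0 -0.4525;0.87 -0.628 0 -0.4525;0.87 -0.628 0 -0.4525;0.87 -0.628 0 -0.4525;0.87 -0.628 0 -0.4525;0.87 -0.628 0 -0.4525;0.87 -0.628 0 -0.4525;0 0 0 0;0 0 0 0")

```text
time_s: 8.85
tcp_pos: [0.6123, 0.0363, 0.2724]
ee_rot: [[-0.255, -0.967, -0.006], [-0.967, 0.255, -0.001], [0.002, 0.006, -1.0]]
wrist_force: [-1.3, 0.1, -2.4]
gripper_width: 0.198
gripper_force: 30.0
```

move_arm(targets="0 0 -0.6 0;0 0 0 0;0 0 0 0;0 0 0 0")

```text
time_s: 9.18
tcp_pos: [0.6124, 0.0376, 0.2609]
ee_rot: [[-0.252, -0.968, -0.0], [-0.968, 0.252, -0.0], [0.0, 0.0, -1.0]]
wrist_force: [0.2, -0.3, -2.0]
gripper_width: 0.204
gripper_force: 30.0
```

Run:
```python
from h import *
np.set_printoptions(precision=4,suppress=True)
c=wcap("w4");s=sense();print(s["tcp_pos"],s["joints"],s["wrist_force"],s["moment"])
tip=np.array(s["tcp_pos"])-[0,0,.0744];print(tip,wproj(c,tip),wproj(c,(.6132,.0373,.167)))
t=capture("top");d=capture("side")
a=c["image"][150:480,150:450]
u,v=proj(t,tip).astype(int);p,q=proj(d,tip).astype(int);print(u,v,p,q,proj(d,(.6132,.0373,.167)))
z=lambda im,x,y:cv2.resize(im[y-38:y+37,x-45:x+45],(400,330),interpolation=cv2.INTER_CUBIC)
cv2.imwrite("pics/m4.png",np.hstack([cv2.resize(a,(400,330)),z(d["image"],p,q)]))
```

```text
[0.6127 0.0377 0.2614] [ 18.6114  19.6103   2.3891   0.0092 -72.7437 -33.2309] [ 0.804  -0.6237 -1.4849] [-0.0459  0.1089 -0.0566]
[0.6127 0.0377 0.187 ] [320.9996 250.6674] [320.285 242.404]
280 205 266 222 [266.9575 228.2281]
```

View pics/m4.png

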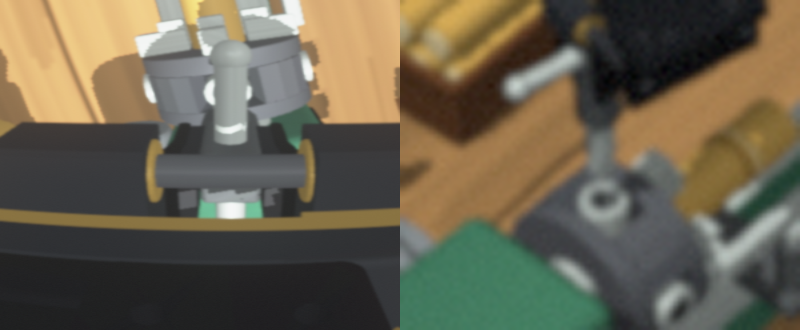

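The side view shows the tip straight above the screw, at crop column about 603 for both. Inserting now, watching the force.

move_arm(targets="0.02 -0.02 -0.4 0;0 0 -0.3 0;0 0 -0.1 0;0 0 -0.1 0;0 0 -0.1 0;0 0 0 0;0 0 0 0")

```text
time_s: 9.92
tcp_pos: [0.6135, 0.0366, 0.2357]
ee_rot: [[-0.253, -0.967, -0.0], [-0.967, 0.253, -0.0], [0.0, 0.0, -1.0]]
wrist_force: [1.3, 1.1, -2.4]
gripper_width: 0.206
gripper_force: 30.0
```

move_arm(targets="0 0 -0.1 0;0 0 -0.1 0;0 0 -0.1 0;0 0 -0.1 0;0 0 -0.05 0;0 0 0 0;0 0 0 0")

```text
time_s: 10.5
tcp_pos: [0.6135, 0.0366, 0.2245]
ee_rot: [[-0.253, -0.967, -0.0], [-0.967, 0.253, -0.0], [0.0, 0.0, -1.0]]
wrist_force: [0.2, -0.8, -1.5]
gripper_width: 0.208
gripper_force: 30.0
```

move_arm(targets="0 0 -0.04 0;0 0 -0.04 0;0 0 0 0;0 0 0 0")

```text
time_s: 10.83
tcp_pos: [0.6137, 0.0367, 0.2233]
ee_rot: [[-0.253, -0.967, 0.001], [-0.967, 0.253, -0.0], [-0.0, -0.001, -1.0]]
wrist_force: [-0.1, -0.1, 1.3]
gripper_width: 0.202
gripper_force: 30.0
```

move_arm(targets="0 0 -0.04 0;0 0 0 0;0 0 0 0")

```text
time_s: 11.08
tcp_pos: [0.6138, 0.0366, 0.2233]
ee_rot: [[-0.253, -0.967, 0.002], [-0.967, 0.253, -0.0], [-0.0, -0.002, -1.0]]
wrist_force: [-1.9, 1.2, 5.3]
gripper_width: 0.205
gripper_force: 30.0
```

```bash
python3 -c "
from h import *
s=sense();print(s['tcp_pos'],s['wrist_force'],s['moment'])"
```

```text
[0.61377759 0.03664849 0.22327902] [-1.85676957  1.24458058  5.2969701 ] [0.19766141 0.77594291 0.00359777]
```

It is seated: z reads 0.2233 with 5 N of contact. Turning clockwise.

move_arm(targets="0 0 0 -0.7;0 0 0 -0.7;0 0 0 -0.7;0 0 0 -0.7;0 0 0 -0.7;0 0 0 -0.7;0 0 0 -0.7;0 0 0 -0.7;0 0 0 0")

```text
time_s: 11.83
tcp_pos: [0.6138, 0.0371, 0.2233]
ee_rot: [[-0.679, -0.734, 0.002], [-0.734, 0.679, 0.001], [-0.002, -0.001, -1.0]]
wrist_force: [-3.0, 2.0, 5.3]
gripper_width: 0.205
gripper_force: 30.0
```

```bash
python3 -c "
from h import *
s=sense();print(s['tcp_pos'],s['wrist_force'],s['moment'],s['joints'][5])"
```

```text
[0.61376749 0.03709732 0.2232685 ] [-2.95398019  1.97842401  5.27776661] [0.62525915 0.85108602 0.06735327] -61.27177594225327
```

move_arm(targets="0 0 0 -0.7;0 0 0 -0.7;0 0 0 -0.7;0 0 0 -0.7;0 0 0 -0.5;0 0 0 -0.5;0 0 0 0;0 0 0 0")

```text
time_s: 12.5
tcp_pos: [0.6138, 0.0371, 0.2232]
ee_rot: [[-0.88, -0.475, 0.002], [-0.475, 0.88, 0.001], [-0.002, -0.001, -1.0]]
wrist_force: [-2.4, 1.4, 5.1]
gripper_width: 0.201
gripper_force: 30.0
```

```bash
python3 -c "
from h import *
s=sense();R=s['ee_rot'];print(s['tcp_pos'],s['wrist_force'],s['moment'],np.degrees(np.arctan2(R[1,1],R[0,1])))"
```

```text
[0.61384797 0.0371035  0.2232485 ] [-2.44285185  1.42160235  5.14295281] [0.63909422 0.7654252  0.1203362 ] 118.36826321433172
```

move_arm(targets="0 0 0 -0.6;0 0 0 -0.6;0 0 0 -0.6;0 0 0 -0.6;0 0 0 -0.6;0 0 0 -0.6;0 0 0 0;0 0 0 0")

```text
time_s: 13.17
tcp_pos: [0.614, 0.0371, 0.2233]
ee_rot: [[-0.984, -0.181, 0.003], [-0.181, 0.984, 0.001], [-0.003, 0.0, -1.0]]
wrist_force: [-2.3, 1.0, 5.2]
gripper_width: 0.205
gripper_force: 30.0
```

```bash
cat > m.py <<'E'
from h import *
s=sense();R=s['ee_rot'];print(s['tcp_pos'],s['wrist_force'],s['moment'],np.degrees(np.arctan2(R[1,1],R[0,1])))
E
python3 m.py
```

```text
[0.61396238 0.03705935 0.22327525] [-2.25089272  1.00878896  5.2273282 ] [0.63034399 0.75261051 0.09101238] 100.40291922715078
```

move_arm(targets="0 0 0 -0.4;0 0 0 -0.4;0 0 0 0")

```text
time_s: 13.42
tcp_pos: [0.614, 0.0371, 0.2233]
ee_rot: [[-0.994, -0.111, 0.003], [-0.111, 0.994, 0.001], [-0.003, 0.0, -1.0]]
wrist_force: [-1.9, 1.6, 5.5]
gripper_width: 0.203
gripper_force: 30.0
```

```bash
python3 m.py
```

```text
[0.61397338 0.03708901 0.22325622] [-1.88466794  1.62193539  5.53231262] [0.62011054 0.75890116 0.08356735] 96.34823764734804
```

move_arm(targets="0 0 0 -0.4;0 0 0 -0.4;0 0 0 0;0 0 0 0")

```text
time_s: 13.75
tcp_pos: [0.614, 0.0371, 0.2233]
ee_rot: [[-0.999, -0.042, 0.003], [-0.042, 0.999, 0.001], [-0.003, 0.0, -1.0]]
wrist_force: [-2.2, 2.1, 5.1]
gripper_width: 0.206
gripper_force: 30.0
```

```bash
python3 m.py
```

```text
[0.61400054 0.0370625  0.22326633] [-2.22567353  2.09539108  5.13891442] [0.51604485 0.75093446 0.10330119] 92.41134827156112
```

move_arm(targets="0 0 0 -0.4;0 0 0 -0.4;0 0 0 0;0 0 0 0")

```text
time_s: 14.08
tcp_pos: [0.614, 0.0371, 0.2233]
ee_rot: [[-1.0, 0.028, 0.003], [0.028, 1.0, 0.001], [-0.003, 0.001, -1.0]]
wrist_force: [-1.3, 1.4, 5.0]
gripper_width: 0.202
gripper_force: 30.0
```

```bash
python3 m.py
```

```text
[0.614033   0.03706699 0.223291  ] [-1.26184746  1.3923076   4.96103849] [0.53361991 0.62822389 0.13471794] 88.41695383604491
```

move_arm(targets="0 0 0 -0.4;0 0 0 -0.4;0 0 0 0;0 0 0 0")

```text
time_s: 14.42
tcp_pos: [0.6141, 0.0371, 0.2233]
ee_rot: [[-0.995, 0.097, 0.003], [0.097, 0.995, 0.001], [-0.003, 0.001, -1.0]]
wrist_force: [-2.1, 2.2, 5.5]
gripper_width: 0.201
gripper_force: 30.0
```

```bash
python3 m.py
python3 - <<'E'
from h import *
t=capture("top");d=capture("side")
z=lambda im,x,y:cv2.resize(im[y-38:y+37,x-45:x+45],(400,330),interpolation=cv2.INTER_CUBIC)
cv2.imwrite("pics/m5.png",np.hstack([z(t["image"],280,205),z(d["image"],266,215)]))
E
```

```text
[0.61405935 0.03705882 0.22325504] [-2.08355342  2.19878343  5.47054928] [0.52044216 0.63302611 0.22938713] 84.43309230602547
```

View pics/m5.png

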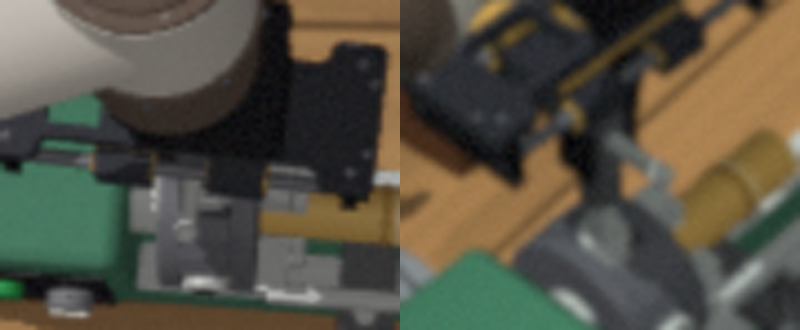

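The side view shows the key seated in the screw with the bar turned, and the torque is rising (0.13 to 0.23 N m). I'll press on until it is clearly at the stop.

move_arm(targets="0 0 0 -0.3;0 0 0 -0.3;0 0 0 0;0 0 0 0")

```text
time_s: 14.85
tcp_pos: [0.6141, 0.0371, 0.2232]
ee_rot: [[-0.989, 0.149, 0.003], [0.149, 0.989, 0.0], [-0.003, 0.001, -1.0]]
wrist_force: [-2.0, 0.5, 5.0]
gripper_width: 0.204
gripper_force: 30.0
```

```bash
python3 m.py
```

```text
[0.61405362 0.03705514 0.22323817] [-1.97597554  0.50444281  4.95279498] [0.52226893 0.60593076 0.24587294] 81.4452867103124
```

move_arm(targets="0 0 0 -0.3;0 0 0 -0.3;0 0 0 0;0 0 0 0")

```text
time_s: 15.18
tcp_pos: [0.6141, 0.037, 0.2232]
ee_rot: [[-0.98, 0.2, 0.003], [0.2, 0.98, 0.0], [-0.003, 0.001, -1.0]]
wrist_force: [-1.8, 1.3, 5.7]
gripper_width: 0.2
gripper_force: 30.0
```

```bash
python3 m.py
```

```text
[0.61408766 0.03704273 0.22324535] [-1.824415    1.25343289  5.65778545] [0.49344515 0.62005134 0.25422645] 78.45582119351415
```

The torque plateaus at about 0.25 N m, twice the running resistance, so the screw is at its stop and the grip is just giving. I'll back off within the play, then withdraw and check the screw.

move_arm(targets="0 0 0 0.5;0 0 0 0.5;0 0 0 0.5;0 0 0 0.4;0 0 0.04 0;0 0 0.04 0;0 0 0 0")

```text
time_s: 15.77
tcp_pos: [0.6138, 0.037, 0.2233]
ee_rot: [[-0.999, 0.038, 0.001], [0.038, 0.999, 0.001], [-0.001, 0.001, -1.0]]
wrist_force: [0.3, 2.0, -0.1]
gripper_width: 0.206
gripper_force: 30.0
```

```bash
python3 m.py
```

```text
[0.61383195 0.03704214 0.22332627] [ 0.27560373  1.96044079 -0.14398507] [ 0.61284024 -0.12250594  0.01402378] 87.80684036234143
```

move_arm(targets="0 0 0.1 0;0 0 0.15 0;0 0 0.15 0;0 0 0.15 0;0 0 0.15 0;0 0 0.3 0;0 0 0.7 0;0 0 0 0")

```text
time_s: 16.43
tcp_pos: [0.6154, 0.0362, 0.2718]
ee_rot: [[-0.999, 0.037, 0.009], [0.037, 0.999, -0.0], [-0.009, 0.0, -1.0]]
wrist_force: [0.5, 1.2, -0.2]
gripper_width: 0.203
gripper_force: 30.0
```

move_arm(targets="0.9 0 0.3 0;0.9 0 0.3 0;0.9 0 0.2 0;0 0 0 0;0 0 0 0;0 0 0 0;0 0 0 0")

```text
time_s: 17.02
tcp_pos: [0.6801, 0.0365, 0.2863]
ee_rot: [[-0.999, 0.038, -0.0], [0.038, 0.999, -0.0], [0.0, -0.0, -1.0]]
wrist_force: [-0.2, -0.2, -3.0]
gripper_width: 0.203
gripper_force: 30.0
```

Run:
```python
from h import *
np.set_printoptions(precision=4,suppress=True)
c=wcap("w6");s=sense();print(s["tcp_pos"],c["W"][:3,3])
r=rectify(c,.6325,.057,.04,.04,.167,.1);cv2.imwrite("pics/w6r.png",r)
g=cv2.cvtColor(r,cv2.COLOR_BGR2GRAY)
for th in(55,60,66,72,80):
    m=((g<th)*255).astype(np.uint8);m[:, :110]=0;m[:,290:]=0;m[:100]=0;m[290:]=0
    cs,_=cv2.findContours(m,cv2.RETR_EXTERNAL,cv2.CHAIN_APPROX_NONE)
    if cs: print(th,cv2.minAreaRect(max(cs,key=cv2.contourArea)))
cv2.imwrite("pics/m6.png",np.hstack([r,cv2.resize(c["image"][180:480,120:520],(533,400))])[:, :800])
```

```text
[0.6801 0.0366 0.2864] [0.6102 0.0392 0.4479]
72 ((195.8354949951172, 193.84042358398438), (90.1114501953125, 89.88883209228516), 73.1785888671875)
80 ((196.4382781982422, 193.38790893554688), (98.16883087158203, 97.76732635498047), 72.47443389892578)Traceback (most recent call last):
  File "<stdin>", line 10, in <module>
    return _nx.concatenate(arrs, 1, dtype=dtype, casting=casting)
           ~~~~~~~~~~~~~~~^^^^^^^^^^^^^^^^^^^^^^^^^^^^^^^^^^^^^^^
ValueError: all the input array dimensions except for the concatenation axis must match exactly, but along dimension 0, the array at index 0 has size 399 and the array at index 1 has size 400
```

The screw's square now sits at 72.8° clockwise, against 73° expected at the stop, so it is tight. Next I'll measure the bar's angle in the grip.

Run:
```python
from h import *
c=wcap("w7");s=sense();x,y,z=s["tcp_pos"]
r=rectify(c,x-.010,y+.025,.05,.05,z+.0206,.25);g=cv2.cvtColor(r,cv2.COLOR_BGR2GRAY);h=cv2.cvtColor(r,cv2.COLOR_BGR2HSV)
for j in range(10,199,16):
    # grey (low saturation), bright
    k=np.where((h[j,:,1]<45)&(g[j]>80))[0]; print(j,len(k),k.min() if len(k) else 0,k.max() if len(k) else 0,g[j,::20].tolist(),h[j,::20,1].tolist())
cv2.imwrite("pics/w7.png",np.hstack([cv2.resize(r,(400,400)),cv2.resize(c["image"][200:480,180:460],(400,400))]))
```

```text
10 64 67 130 [61, 193, 50, 58, 133, 169, 92, 60, 53, 194] [4, 115, 15, 13, 9, 9, 6, 35, 56, 115]
26 72 9 127 [64, 138, 53, 59, 138, 169, 92, 62, 68, 179] [12, 20, 19, 17, 7, 9, 8, 42, 82, 120]
42 89 0 127 [185, 115, 198, 197, 142, 168, 88, 188, 184, 185] [15, 9, 113, 112, 9, 8, 14, 116, 119, 119]
58 72 0 117 [200, 105, 144, 143, 144, 169, 116, 145, 144, 144] [15, 10, 113, 116, 9, 9, 89, 117, 119, 117]
74 68 0 113 [211, 105, 135, 143, 144, 168, 202, 202, 202, 203] [14, 10, 111, 114, 7, 9, 113, 112, 113, 112]
90 69 0 113 [213, 104, 126, 127, 147, 167, 198, 198, 199, 198] [12, 10, 107, 106, 9, 8, 113, 113, 112, 113]
106 69 0 113 [204, 105, 130, 130, 149, 167, 199, 203, 203, 202] [16, 10, 107, 110, 10, 8, 113, 112, 110, 110]
122 67 0 113 [187, 105, 122, 122, 150, 167, 152, 195, 195, 195] [16, 12, 104, 106, 10, 9, 116, 113, 114, 114]
138 59 10 114 [126, 107, 126, 125, 151, 159, 141, 196, 197, 197] [95, 12, 105, 108, 8, 10, 112, 112, 112, 113]
154 113 52 174 [137, 88, 130, 106, 168, 179, 125, 125, 231, 206] [98, 70, 106, 12, 9, 11, 31, 61, 12, 107]
170 128 48 175 [134, 87, 127, 122, 126, 152, 120, 120, 172, 204] [101, 78, 105, 14, 10, 12, 8, 6, 9, 110]
186 170 30 199 [130, 86, 172, 132, 132, 133, 133, 131, 172, 237] [98, 79, 14, 18, 15, 13, 13, 11, 9, 4]
```

View pics/w7.png

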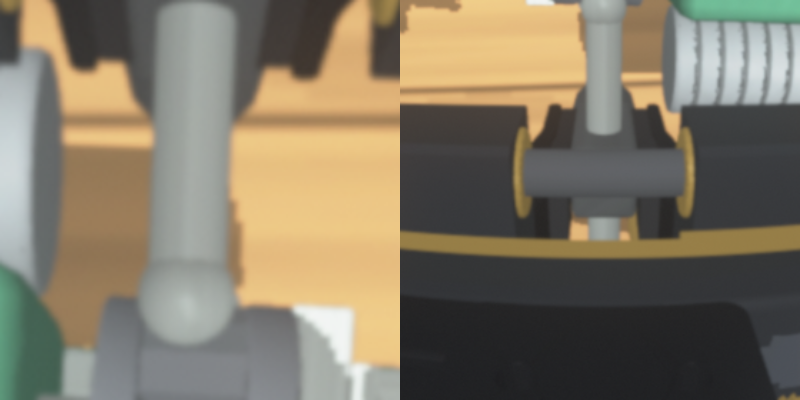

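The bar lies straight along the tool x axis, so there is no lasting slip. Returning the key to its hole.

move_arm(targets="-0.48 0.25 0 0.95;-0.48 0.25 0 0.95;-0.48 0.25 0 0.95;-0.48 0.25 0 0.95;-0.48 0.25 0 0.95;-0.48 0.25 0 0.95;-0.48 0.25 0 0.95;-0.48 0.25 0 0.95;-0.48 0.25 0 0.95;-0.48 0.25 0 0.95")

```text
time_s: 17.95
tcp_pos: [0.5598, 0.0993, 0.2865]
ee_rot: [[-0.7, -0.714, 0.001], [-0.714, 0.7, 0.0], [-0.001, -0.0, -1.0]]
wrist_force: [0.4, 0.1, -1.6]
gripper_width: 0.208
gripper_force: 30.0
```

move_arm(targets="-0.48 0.25 0 0.95;-0.48 0.25 0 0.95;-0.48 0.25 0 0.95;-0.48 0.25 0 0.95;-0.48 0.25 0 0.95;-0.48 0.25 0 0.95;-0.48 0.25 0 0.95;-0.48 0.25 0 0.95;-0.48 0.25 0 0.95;-0.48 0.25 0 0.95")

```text
time_s: 18.78
tcp_pos: [0.4398, 0.1616, 0.2865]
ee_rot: [[0.054, -0.999, 0.001], [-0.999, -0.054, 0.001], [-0.0, -0.001, -1.0]]
wrist_force: [-0.8, 0.5, -2.1]
gripper_width: 0.2
gripper_force: 30.0
```

move_arm(targets="0 0 0 0;0 0 0 0;0 0 -0.8 0;0 0 -0.8 0;0 0 -0.8 0;0 0 0 0;0 0 0 0;0 0 0 0;0 0 0 0")

```text
time_s: 19.53
tcp_pos: [0.4421, 0.1621, 0.2276]
ee_rot: [[0.049, -0.999, 0.003], [-0.999, -0.049, 0.001], [-0.001, -0.003, -1.0]]
wrist_force: [-0.8, -0.7, -2.7]
gripper_width: 0.205
gripper_force: 30.0
```

```bash
python3 m.py
```

```text
[0.44205832 0.16208955 0.22762576] [-0.75083674 -0.73965286 -2.72528579] [0.03930241 0.11159295 0.04829497] -177.1968353986527
```

move_arm(targets="-0.115 0.03 -0.8 0.12;0 0 -0.8 0;0 0 -0.8 0;0 0 -0.7 0;0 0 0 0;0 0 0 0;0 0 0 0")

```text
time_s: 20.12
tcp_pos: [0.4394, 0.1632, 0.1503]
ee_rot: [[0.06, -0.998, 0.003], [-0.998, -0.06, 0.002], [-0.001, -0.003, -1.0]]
wrist_force: [0.3, 0.1, -1.8]
gripper_width: 0.209
gripper_force: 30.0
```

```bash
python3 m.py
```

```text
[0.43937902 0.16319352 0.15027437] [ 0.27466825  0.0693377  -1.80113347] [ 0.05110923  0.00474303 -0.01513361] -176.55078946806427
```

Well aligned. Descending 57 mm.

move_arm(targets="0 0 -0.25 0;0 0 -0.3 0;0 0 -0.3 0;0 0 -0.3 0;0 0 0 0;0 0 0 0")

```text
time_s: 20.62
tcp_pos: [0.4383, 0.1624, 0.1193]
ee_rot: [[0.06, -0.998, -0.0], [-0.998, -0.06, -0.001], [0.001, 0.0, -1.0]]
wrist_force: [1.1, 0.4, -2.5]
gripper_width: 0.203
gripper_force: 30.0
```

move_arm(targets="0 0 -0.3 0;0 0 -0.3 0;0 0 -0.2 0;0 0 -0.15 0;0 0 -0.1 0;0 0 0 0;0 0 0 0")

```text
time_s: 21.2
tcp_pos: [0.4384, 0.1625, 0.0935]
ee_rot: [[0.06, -0.998, 0.001], [-0.998, -0.06, 0.0], [-0.0, -0.001, -1.0]]
wrist_force: [3.2, -0.5, -2.9]
gripper_width: 0.203
gripper_force: 30.0
```

move_arm(targets="0 0 -0.04 0;0 0 0 0;0 0 0 0")

```text
time_s: 21.45
tcp_pos: [0.4384, 0.1626, 0.0934]
ee_rot: [[0.06, -0.998, 0.001], [-0.998, -0.06, 0.0], [-0.0, -0.001, -1.0]]
wrist_force: [0.3, -1.8, 5.5]
gripper_width: 0.207
gripper_force: 30.0
```

move_arm(targets="0 0 0 0;0 0 0 0;0 0 0 0;0 0 0 0;0 0 0 0;0 0 0 0;0 0 0 0;0 0 0 0;0 0 0 0;0 0 0 0", gripper=87)

```text
time_s: 22.28
tcp_pos: [0.4381, 0.1624, 0.0925]
ee_rot: [[0.06, -0.998, -0.0], [-0.998, -0.06, -0.0], [0.0, 0.0, -1.0]]
wrist_force: [0.4, -1.2, 1.1]
gripper_width: 0.88
gripper_force: 0.0
```

move_arm(targets="0 0 0.5 0;0 0 1 0;0 0 1 0;0 0 1 0;0 0 1 0;0 0 1 0;0 0 1 0;0.5 -1 0 -0.5;0.5 -1 0 -0.5;0.5 -1 0 -0.5")

```text
time_s: 23.12
tcp_pos: [0.4758, 0.087, 0.2558]
ee_rot: [[-0.072, -0.997, 0.001], [-0.997, 0.072, 0.001], [-0.001, -0.001, -1.0]]
wrist_force: [0.8, -0.0, 0.4]
gripper_width: 0.998
gripper_force: 0.0
```

move_arm(targets="0.6 -1 0 0;0.6 -1 0 0;0.6 -1 0 0;0.6 -1 0 0;0.6 -1 0 0;0.6 -1 0 0;0.6 -1 0 0;0.6 -1 0 0;0 0 0 0;0 0 0 0")

```text
time_s: 23.95
tcp_pos: [0.5956, -0.1137, 0.254]
ee_rot: [[-0.074, -0.997, -0.002], [-0.997, 0.074, 0.0], [-0.0, 0.002, -1.0]]
wrist_force: [-0.4, 0.4, 0.5]
gripper_width: 0.998
gripper_force: 0.0
```

Run:
```python
from h import *
np.set_printoptions(precision=4,suppress=True)
c=wcap("w8");s=sense();R=s["ee_rot"];print(s["tcp_pos"],c["W"][:3,3],np.degrees(np.arctan2(R[1,1],R[0,1])))
print(wproj(c,(.597,-.174,.075)))
r=rectify(c,.68,-.09,.20,.15,.070,.25);h=cv2.cvtColor(r,cv2.COLOR_BGR2HSV)
m=cv2.inRange(h,(12,90,120),(32,255,255));cs,_=cv2.findContours(m,cv2.RETR_EXTERNAL,cv2.CHAIN_APPROX_SIMPLE)
for k in cs:
    if cv2.contourArea(k)>1500:
        q=cv2.minAreaRect(k);print(cv2.contourArea(k),q,.68-q[0][1]*.00025,-.09-q[0][0]*.00025)
t=capture("top")
z=t["image"][250:320,180:290];z=cv2.resize(z,(400,300),interpolation=cv2.INTER_CUBIC)
cv2.imwrite("pics/m8.png",np.hstack([cv2.resize(r,(400,300)),cv2.resize(t["image"][255:305,195:262],(400,300),interpolation=cv2.INTER_CUBIC)]))
```

```text
[ 0.5952 -0.1128  0.2543] [ 0.5902 -0.1829  0.4155] 175.85437208609392
[315.1145 154.0484]
86992.0 ((399.5, 532.0), (799.0, 134.0), 0.0) 0.547 -0.18987500000000002
33558.0 ((338.5128173828125, 318.89111328125), (260.704833984375, 134.8935546875), 3.1363582611083984) 0.6002772216796876 -0.17462820434570314
129813.0 ((399.5, 93.0), (186.0, 799.0), 90.0) 0.6567500000000001 -0.18987500000000002
```

View pics/m8.png

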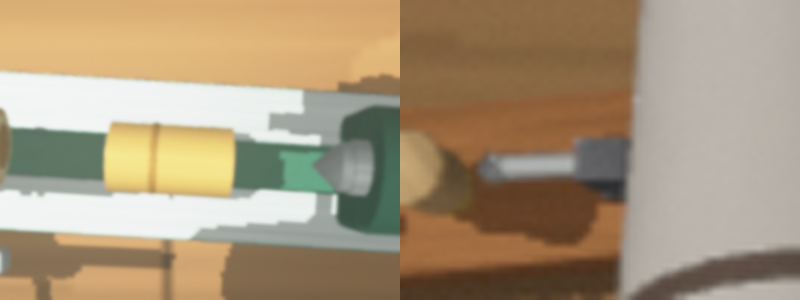

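The offcut is centred at (0.600, -0.1745), lying along the gripper's x axis. The key is upright in the block, with its bar and head visible at right.

move_arm(targets="0.06 -0.8 -0.5 0;0.06 -0.8 -0.8 0;0.07 -0.87 -0.8 0;0 0 -0.9 0;0 0 -0.9 0;0 0 -0.9 0;0 0 -0.9 0;0 0 -0.8 0;0 0 0 0;0 0 0 0")

```text
time_s: 24.88
tcp_pos: [0.5998, -0.1734, 0.0924]
ee_rot: [[-0.069, -0.998, -0.002], [-0.998, 0.069, -0.0], [0.0, 0.002, -1.0]]
wrist_force: [0.4, 0.2, 1.1]
gripper_width: 1.0
gripper_force: 0.0
```

```bash
python3 m.py
```

```text
[ 0.59977637 -0.1733604   0.09236848] [0.44739581 0.22788731 1.14402507] [0.02362824 0.00956264 0.00582809] 176.01827287097947
```

move_arm(targets="0 0 -0.6 0;0 0 -0.5 0;0 0 -0.2 0;0 0 0 0;0 0 0 0")

```text
time_s: 25.3
tcp_pos: [0.6012, -0.1742, 0.0615]
ee_rot: [[-0.07, -0.998, 0.002], [-0.998, 0.07, -0.001], [0.0, -0.002, -1.0]]
wrist_force: [-0.6, 0.1, 0.5]
gripper_width: 0.998
gripper_force: 0.0
```

move_arm(targets="0 0 -0.15 0;0 0 -0.1 0;0 0 0 0;0 0 0 0")

```text
time_s: 25.63
tcp_pos: [0.6003, -0.1744, 0.0539]
ee_rot: [[-0.071, -0.997, 0.0], [-0.997, 0.071, -0.0], [0.0, -0.0, -1.0]]
wrist_force: [-0.4, 1.0, -0.5]
gripper_width: 1.002
gripper_force: 0.0
```

move_arm(targets="0 0 0 0;0 0 0 0;0 0 0 0;0 0 0 0;0 0 0 0;0 0 0 0;0 0 0 0;0 0 0 0;0 0 0 0;0 0 0 0", gripper=25)

```text
time_s: 26.47
tcp_pos: [0.6009, -0.1744, 0.054]
ee_rot: [[-0.071, -0.997, 0.001], [-0.997, 0.071, -0.0], [0.0, -0.001, -1.0]]
wrist_force: [1.2, -1.0, -1.4]
gripper_width: 0.406
gripper_force: 30.0
```

move_arm(targets="0 0 0 0;0 0 0 0;0 0 0 0;0 0 0 0")

```text
time_s: 26.8
tcp_pos: [0.6008, -0.1743, 0.054]
ee_rot: [[-0.071, -0.997, 0.001], [-0.997, 0.071, -0.0], [0.0, -0.001, -1.0]]
wrist_force: [1.2, -0.6, 0.3]
gripper_width: 0.403
gripper_force: 30.0
```

move_arm(targets="0 0 0.5 0;0 0 1 0;0 0 1 0;0 0 1 0;0 0 1 0;0 0 1 0;-0.74 -0.16 0 0.2;-0.74 -0.16 0 0.2;-0.74 -0.16 0 0.2;-0.74 -0.16 0 0.2")

```text
time_s: 27.63
tcp_pos: [0.5245, -0.1902, 0.1908]
ee_rot: [[-0.001, -1.0, -0.002], [-1.0, 0.001, 0.001], [-0.001, 0.002, -1.0]]
wrist_force: [-0.3, 0.1, -0.4]
gripper_width: 0.403
gripper_force: 30.0
```

move_arm(targets="-0.74 -0.16 0 0.2;-0.74 -0.16 0 0.2;-0.74 -0.16 0 0.2;-0.74 -0.16 0 0.2;-0.74 -0.16 0 0.2;-0.74 -0.16 0 0.2;0 0 0 0;0 0 0 0;0 0 0 0")

```text
time_s: 28.38
tcp_pos: [0.4155, -0.2143, 0.1914]
ee_rot: [[0.103, -0.995, 0.0], [-0.995, -0.103, 0.0], [-0.0, -0.0, -1.0]]
wrist_force: [-1.3, 0.8, -1.0]
gripper_width: 0.402
gripper_force: 30.0
```

```bash
python3 m.py
```

```text
[ 0.4154515  -0.21430012  0.1913769 ] [-1.30639183  0.78903928 -1.04667116] [ 0.03333293  0.09309344 -0.02548891] -174.0914709900523
```

Lowering 155 mm into the bin, then opening partly.

move_arm(targets="0 0 -0.9 0;0 0 -0.9 0;0 0 -0.9 0;0 0 -0.9 0;0 0 -0.9 0;0 0 -0.9 0;0 0 -0.6 0;0 0 0 0;0 0 0 0")

```text
time_s: 29.13
tcp_pos: [0.4156, -0.2142, 0.0406]
ee_rot: [[0.104, -0.995, -0.002], [-0.995, -0.104, 0.0], [-0.0, 0.002, -1.0]]
wrist_force: [-0.1, 0.2, -0.1]
gripper_width: 0.406
gripper_force: 30.0
```

move_arm(targets="0 0 0 0;0 0 0 0;0 0 0 0;0 0 0 0;0 0 0 0;0 0 0 0", gripper=55)

```text
time_s: 29.63
tcp_pos: [0.4155, -0.2144, 0.0417]
ee_rot: [[0.103, -0.995, 0.001], [-0.995, -0.103, -0.0], [0.0, -0.001, -1.0]]
wrist_force: [0.2, -0.4, 0.3]
gripper_width: 0.624
gripper_force: 0.0
```

move_arm(targets="0 0 0.5 0;0 0 1 0;0 0 1 0;0 0 1 0;0 0 1 0;0 0 1 0;0 0 1 0;0 -1 0.5 0;0 -1 0 0;0 -1 0 0")

```text
time_s: 30.47
tcp_pos: [0.4159, -0.2901, 0.218]
ee_rot: [[0.104, -0.995, 0.004], [-0.995, -0.104, -0.001], [0.001, -0.003, -1.0]]
wrist_force: [0.6, -0.7, -0.4]
gripper_width: 0.632
gripper_force: 0.0
```

move_arm(targets="-0.2 -1 0 0;-0.2 -1 0 0;-0.2 -1 0 0;-0.2 -1 0 0;-0.2 -1 0 0;-0.2 -1 0 0;0 0 0 0;0 0 0 0")

```text
time_s: 31.13
tcp_pos: [0.3846, -0.4401, 0.2157]
ee_rot: [[0.101, -0.995, -0.001], [-0.995, -0.101, 0.001], [-0.001, 0.001, -1.0]]
wrist_force: [0.1, -0.1, 0.2]
gripper_width: 0.632
gripper_force: 0.0
```

Run:
```python
from h import *
np.set_printoptions(precision=4,suppress=True)
s=sense();print(s["tcp_pos"],s["time_s"])
t=capture("top");d=capture("side")
m=cv2.inRange(cv2.cvtColor(t["image"],cv2.COLOR_BGR2HSV),(15,100,110),(30,255,255))
cs,_=cv2.findContours(m[255:335,330:430],cv2.RETR_EXTERNAL,cv2.CHAIN_APPROX_SIMPLE)
for k in cs:
    if cv2.contourArea(k)>40: print(cv2.contourArea(k),cv2.boundingRect(k))
cap=[cv2.resize(t["image"][170:340,150:440],(800,469),interpolation=cv2.INTER_CUBIC)]
p=cv2.resize(d["image"][275:360,240:350],(160,124))
im=cap[0];im[:124,640:]=p;cv2.imwrite("pics/fin.png",im)
```

```text
[ 0.3846 -0.4401  0.2157] 31.1333
488.0 (0, 46, 45, 34)
62.5 (0, 35, 12, 10)
330.0 (37, 33, 27, 17)
438.5 (33, 0, 64, 11)
405.5 (0, 0, 32, 22)
```

View pics/fin.png

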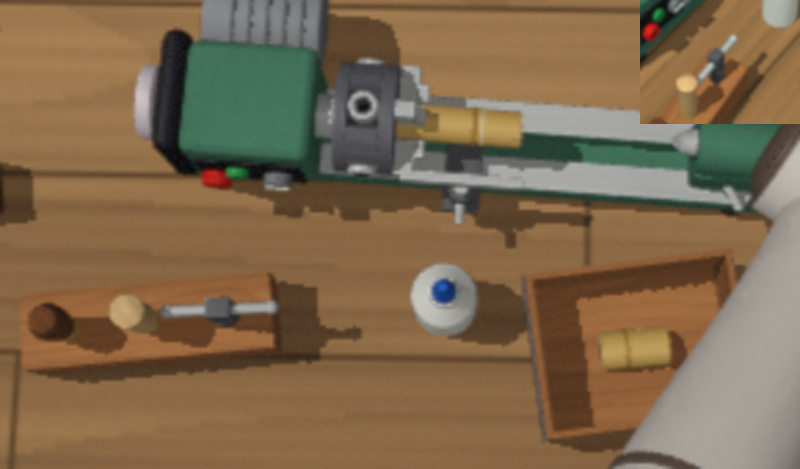

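The offcut lies in the bin at (635,348), the key stands fully down at (220,310), the bed is clear and nothing else has moved. Handing in.

```bash
python3 -c "
from station import *
print(finish_job())"
```

```text
the job is handed in; nothing more can be done
None
```

The job is handed in at about 31 s: the chuck screw measures at its stop, the key is back fully down in its hole, the offcut is in the bin, and the final picture shows no other tool moved.

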